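Pack two bottle gift sets at the capping bench

TASK

Pack the two gift sets. The three-compartment carton gets the two small capped bottles with one tasting glass in the middle compartment between them; the two-compartment carton gets the large capped bottle and the other tasting glass, either way round. One piece to a compartment, each lowered right down and not dropped, standing upright on the carton's floor; knock nothing over and do not shift the tub of crown caps or the roll of tape.

Things in the scene. Friction and masses are not known exactly. Their poses are not given: they have to be found in the camera images.
- bottle_large_mid (a point): Large capped bottle of brown glass with a paper label band and a steel crown cap, standing: 205 high, round body 64 across up to 96 mm, shoulder narrowing to a neck 27 across that is straight from 153 to 198 mm above its base (grasp it there), crown cap 32 across on top; about 0.6 kg. The point is on its axis, 102.5 mm above its base; its z axis runs up the bottle.
- bottle_small_a_mid (a point): Small capped bottle of brown glass with a paper label band and a steel crown cap, standing: 150 high, round body 54 across up to 70 mm, shoulder narrowing to a neck 27 across that is straight from 98 to 143 mm above its base (grasp it there), crown cap 32 across on top; about 0.38 kg. Identical to the other small one. The point is on its axis, 75 mm above its base; its z axis runs up the bottle.
- bottle_small_b_mid (a point): Small capped bottle of brown glass with a paper label band and a steel crown cap, standing: 150 high, round body 54 across up to 70 mm, shoulder narrowing to a neck 27 across that is straight from 98 to 143 mm above its base (grasp it there), crown cap 32 across on top; about 0.38 kg. Identical to the other small one. The point is on its axis, 75 mm above its base; its z axis runs up the bottle.
- glass_a_mid (a point): Tasting glass: an open clear-glass tumbler, standing mouth up, 105 high, 53 across at the base and 58 at the rim, wall 3.5 thick; about 0.2 kg. Identical to the other glass. The point is on its axis, half-way up, 52.5 mm above its base; its z axis points to the mouth.
- glass_b_mid (a point): Tasting glass: an open clear-glass tumbler, standing mouth up, 105 high, 53 across at the base and 58 at the rim, wall 3.5 thick; about 0.2 kg. Identical to the other glass. The point is on its axis, half-way up, 52.5 mm above its base; its z axis points to the mouth.
- carton_three: Open cardboard carton with three square compartments in a row, fixed to the bench: outside 232 long (its y axis) by 80 wide (its x axis) by 45 high, walls, dividers and floor 4 thick, dividers as high as the walls. Each compartment is 72 by 72 inside, with centres at y = -76, 0 and +76 mm. Origin at the centre of its underside, z up.
- carton_two: Open cardboard carton with two square compartments in a row, fixed to the bench: outside 172 long (its y axis) by 88 wide (its x axis) by 45 high, walls, divider and floor 4 thick, divider as high as the walls. Each compartment is 80 by 80 inside, with centres at y = -42 and +42 mm. Origin at the centre of its underside, z up.
- crown_tub_mid (a point): White plastic tub of loose crown caps standing among the stock, 78 across at the rim, 55 high; to be left alone. The point is on its axis, half-way up.
- tape_roll_mid (a point): Roll of brown packing tape lying flat behind the stock, 104 across, 48 high; to be left alone. The point is at its centre, half-way up.
Things that resemble listed ones, but are neither listed nor needed, are in the scene too. What is shaped like the part that bears bottle_large_mid but purple is not meant.

How it is judged:
At the end, for the whole second after the job is handed in: Small bottles in the outer, a glass in the middle compartment of the carton of three; large bottle and other glass in the carton of two. Each upright (0.08 rad), base on the carton floor (5 mm), axis within 14 mm of the middle of its compartment both ways, released, at rest (x of bottle_small_a_mid in the frame of carton_three between -0.014 and 0.014 m and z of bottle_small_a_mid in the frame of carton_three between 0.074 and 0.084 m and (y of bottle_small_a_mid in the frame of carton_three between -0.09 and -0.062 m or y of bottle_small_a_mid in the frame of carton_three between 0.062 and 0.09 m) and x of bottle_small_b_mid in the frame of carton_three between -0.014 and 0.014 m and z of bottle_small_b_mid in the frame of carton_three between 0.074 and 0.084 m and (y of bottle_small_b_mid in the frame of carton_three between -0.09 and -0.062 m or y of bottle_small_b_mid in the frame of carton_three between 0.062 and 0.09 m) and x of bottle_large_mid in the frame of carton_two between -0.014 and 0.014 m and z of bottle_large_mid in the frame of carton_two between 0.1015 and 0.1115 m and (y of bottle_large_mid in the frame of carton_two between -0.056 and -0.028 m or y of bottle_large_mid in the frame of carton_two between 0.028 and 0.056 m) and ((x of glass_a_mid in the frame of carton_three between -0.014 and 0.014 m and z of glass_a_mid in the frame of carton_three between 0.0515 and 0.0615 m and y of glass_a_mid in the frame of carton_three between -0.014 and 0.014 m and x of glass_b_mid in the frame of carton_two between -0.014 and 0.014 m and z of glass_b_mid in the frame of carton_two between 0.0515 and 0.0615 m and (y of glass_b_mid in the frame of carton_two between -0.056 and -0.028 m or y of glass_b_mid in the frame of carton_two between 0.028 and 0.056 m)) or (x of glass_b_mid in the frame of carton_three between -0.014 and 0.014 m and z of glass_b_mid in the frame of carton_three between 0.0515 and 0.0615 m and y of glass_b_mid in the frame of carton_three between -0.014 and 0.014 m and x of glass_a_mid in the frame of carton_two between -0.014 and 0.014 m and z of glass_a_mid in the frame of carton_two between 0.0515 and 0.0615 m and (y of glass_a_mid in the frame of carton_two between -0.056 and -0.028 m or y of glass_a_mid in the frame of carton_two between 0.028 and 0.056 m))) and angle between each of bottle_large_mid, bottle_small_a_mid, bottle_small_b_mid, glass_a_mid, glass_b_mid's own z axis and vertical below 0.08 rad and linear speed of each of bottle_large, bottle_small_a, bottle_small_b, glass_a, glass_b below 0.02 m/s and angular speed of each of bottle_large, bottle_small_a, bottle_small_b, glass_a, glass_b below 0.2 rad/s); the robot touches nothing.
It fails at once if a bottle or a glass is tipped over (more than 35 degrees) (angle between any of bottle_large_mid, bottle_small_a_mid, bottle_small_b_mid, glass_a_mid, glass_b_mid's own z axis and vertical above 0.6 rad).
It fails at once if the tub of crowns or the roll of tape is shifted by more than 20 mm (distance of any of crown_tub_mid, tape_roll_mid from where it was at the start of the episode above 0.02 m).
It fails at once if a bottle or a glass is let go and falls into a carton (faster than 0.45 m/s: a drop of more than about 10 mm) ((horizontal distance between bottle_large_mid and carton_three below 0.15 m and contact force between bottle_large and the fingers below 0.2 N and linear speed of bottle_large above 0.45 m/s) or (horizontal distance between bottle_large_mid and carton_two below 0.15 m and contact force between bottle_large and the fingers below 0.2 N and linear speed of bottle_large above 0.45 m/s) or (horizontal distance between bottle_small_a_mid and carton_three below 0.15 m and contact force between bottle_small_a and the fingers below 0.2 N and linear speed of bottle_small_a above 0.45 m/s) or (horizontal distance between bottle_small_a_mid and carton_two below 0.15 m and contact force between bottle_small_a and the fingers below 0.2 N and linear speed of bottle_small_a above 0.45 m/s) or (horizontal distance between bottle_small_b_mid and carton_three below 0.15 m and contact force between bottle_small_b and the fingers below 0.2 N and linear speed of bottle_small_b above 0.45 m/s) or (horizontal distance between bottle_small_b_mid and carton_two below 0.15 m and contact force between bottle_small_b and the fingers below 0.2 N and linear speed of bottle_small_b above 0.45 m/s) or (horizontal distance between glass_a_mid and carton_three below 0.15 m and contact force between glass_a and the fingers below 0.2 N and linear speed of glass_a above 0.45 m/s) or (horizontal distance between glass_a_mid and carton_two below 0.15 m and contact force between glass_a and the fingers below 0.2 N and linear speed of glass_a above 0.45 m/s) or (horizontal distance between glass_b_mid and carton_three below 0.15 m and contact force between glass_b and the fingers below 0.2 N and linear speed of glass_b above 0.45 m/s) or (horizontal distance between glass_b_mid and carton_two below 0.15 m and contact force between glass_b and the fingers below 0.2 N and linear speed of glass_b above 0.45 m/s)).
It also fails if it takes over 128 s, if anything falls off the work surface, if the arm or the gripper's body presses on something with over 40 N, if the wrist force passes 120 N, or if a joint passes its speed limit or range.

ROBOT

A 7-joint arm with a two-finger parallel gripper is mounted at the origin on the work surface. World frame = base frame: x ahead of the robot, y to its left, z up, the work surface at z = 0. Lengths are in m, angles in rad, forces in N, time in s.
With the tool pointing down it reaches from about 0.425 to 0.875 m from the base axis. Payload 4.7 kg.
Tool frame: the origin (TCP) lies midway between the tips of the shut fingers; the grasp point (between the pads) lies 19 mm behind it (bot.grip_point_offset is the distance from the TCP to the grasp point, in m); z points along the fingers, y is the line along which they close (so a half turn about z gives the same grasp; the last joint's range is limited). The gripper opens to 87 mm and grips with 3 to 60 N. Pads are 19 mm wide; open, the fingers measure 117 mm over their backs; the gripper's body (75 mm by 190 mm) begins 51 mm behind the grasp point.
Start: joints at [0.014, 0.321, -0.07, 1.45, 0.023, 1.371, -0.057], TCP at [0.65, -0, 0.223] pointing down, gripper open.
Joint ranges: [-2.86, 2.86], [-0.3, 2.09], [-1.38, 1.24], [0.06, 2.45], [-1.56, 4.7], [0.09, 2.05], [-2.69, 2.69]. Speed limits (rad/s): [2.57, 2.57, 3.14, 3.14, 3.14, 3.14, 3.14].

INTERFACE

Orientations are given as a 3x3 rotation matrix whose columns are the frame's x, y, z axes.
In Python, from station import readout, vision, bot, nets gives the robot as it stands.
- The arm moves only by the tool play_rows, never from a script. Its argument "moves" is a list of rows, each a list of 4 numbers: the shift along the tool's x, y, z in cm, then the turn about the tool's z in degrees. A call has 1 to 20 rows; each row shifts and turns the commanded pose from where the row before left it, along the tool's axes as they then stand; what a row does not reach is not made up. A row lasts 1/12 s, in which the tool goes at most 41.7 mm and 7.16 degrees, less where a joint would pass 70% of its speed; a pose out of reach is approached as far as the arm can. A call with a gripper value outside its range is refused whole. "gripper" is the opening, from 0 (shut) to 1 (fully open), set as the call begins (left out, the last holds). The fingers move at their own pace and stop on an object; the grip force is fixed at half the most. Time passes only in rows, so rows that do not move let the fingers close. It gives the time, the measured TCP pose, the force, the opening and the grip force at its end, in the units of the state.
- readout.get_state(): the state, without advancing time (a new reading comes with each control period).
- vision.camera(name): name is "scene" or "side" or "wrist"; returns a dict with "image" (420x560x3 uint8, red, green, blue), "fx", "fy", "cx", "cy" (pixels), "rvec" (rotation vector, rad) and "tvec" (3), from world to camera coordinates, as OpenCV has them; the wrist camera has in their place "T_tool_cam" (4x4, takes a point from camera to tool coordinates, whose origin is the TCP and whose axes are the flange's). Camera axes: x right, y down, z forward; pixel columns grow to the right and rows downward; lengths in m; the calibration is good to about 2 mm. A picture is of the moment at which its call begins: read the wrist's pose just before it. There is no depth.
- bot.hand_in(): hands the job in; it is judged then, once.
Trained networks look in a picture, given as the dict that the camera call returned (one of the last four; its "shot" number tells which), for a name from the list of things; names that differ only in an ending like _2 or _b are one class to them, and where a whole thing is asked for, a point or a joint stands for the part that bears it (a point fixed in the world has none). Each returns a list of dicts, best first, with "conf" (0 to 1); they miss things now and then, are a little off and sometimes report something else, mostly with a low value. They report only what shows in the picture. A call takes as long as a camera call. They do not tell look-alikes from the thing itself.
- nets.find_in(picture, name): "at" ([x, y, z] in m, in world coordinates, good to about 4 mm: the middle of the surface that is visible of it).
- nets.place_of(picture, name): "at" ([x, y, z] in m, in world coordinates, good to about 4 mm: a listed point, or the origin of a listed thing).
The state is a dict: "t": time; "joint_pos": joint angles; "qvel": joint speeds; "effort": joint torques, N m; "position": TCP position; "tool_rot": TCP orientation; "wrist_force": force on the tool from outside, world axes, zero at the start; "ft_torque": the same for the moment, N m; "width": finger opening in m; "finger_force": force on a finger pad.
Only numpy, scipy, OpenCV 4.12 (cv2) and the standard library are available. Lean on these libraries where they do the work, as an engineer would, in place of code of your own. Each camera call takes 0.05 s, during which the arm holds its last target. There are 200 camera calls.

## Working session

There is one attempt and no reset: what is moved stays moved. The work goes in short steps, Python scripts to look and compute and a tool call to move; the robot and the scene stay as the last step left them, time stands still between calls to the robot, and variables do not carry over. Pictures are saved under pics/ and viewed, at most 14 in all, crops included, and the job is handed in when it is done.

Besides the shell and the picture viewer there is one more tool, called as name(argument=value, ...), one argument or row to a line, values as JSON. play_rows: Moves the arm, as the interface text tells. Its arguments: {"type":"object","properties":{"moves":{"type":"array","items":{"type":"array","items":{"type":"number"}}},"gripper":{"type":"number"}},"required":["moves"]}

```bash
mkdir -p pics
cat > h.py <<'E'
import numpy as np, cv2
from station import readout, vision, bot, nets
names=["bottle_large_mid","bottle_small_a_mid","glass_a_mid","carton_three","carton_two","crown_tub_mid","tape_roll_mid"]
def proj(c,p):
    K=np.array([[c["fx"],0,c["cx"]],[0,c["fy"],c["cy"]],[0,0,1]])
    return cv2.projectPoints(np.array([p],float),np.array(c["rvec"]),np.array(c["tvec"]),K,None)[0].ravel()
E
python3 - <<'E'
from h import *
for cam in ["scene","side"]:
    c=vision.camera(cam); cv2.imwrite(f"pics/{cam}0.png",c["image"][:,:,::-1])
    print(cam)
    for n in names:
        for d in nets.place_of(c,n):
            print(n,np.round(d["at"],3),round(d["conf"],2),np.round(proj(c,d["at"])), {k:v for k,v in d.items() if k not in("at","conf")})
s=readout.get_state(); print(s["t"],s["position"],s["tool_rot"])
E
```

```text
scene
bottle_large_mid [ 0.665 -0.257  0.102] 0.75 [217. 260.] {}
bottle_large_mid [ 0.618 -0.136  0.102] 0.62 [242. 220.] {}
bottle_small_a_mid [0.632 0.001 0.074] 0.8 [287. 203.] {}
glass_a_mid [ 0.466 -0.126  0.054] 0.67 [202. 205.] {}
carton_three [ 0.472 -0.304 -0.001] 0.63 [148. 260.] {}
carton_two [0.537 0.306 0.001] 0.65 [329. 158.] {}
crown_tub_mid [ 0.453 -0.008  0.029] 0.8 [233. 188.] {}
crown_tub_mid [0.628 0.001 0.074] 0.25 [286. 202.] {}
tape_roll_mid [ 0.747 -0.073  0.026] 0.85 [303. 257.] {}
side
bottle_large_mid [ 0.616 -0.141  0.104] 0.96 [310. 170.] {}
bottle_large_mid [ 0.666 -0.259  0.101] 0.62 [325. 143.] {}
bottle_small_a_mid [ 0.624 -0.001  0.075] 0.76 [261. 209.] {}
glass_a_mid [ 0.466 -0.123  0.053] 0.58 [359. 225.] {}
carton_three [ 0.471 -0.307 -0.003] 0.96 [399. 202.] {}
carton_two [0.614 0.128 0.075] 0.72 [214. 245.] {}
carton_two [0.535 0.3   0.003] 0.62 [167. 356.] {}
crown_tub_mid [ 0.448 -0.009  0.025] 0.81 [330. 270.] {}
tape_roll_mid [ 0.746 -0.07   0.022] 0.6 [247. 189.] {}
0.8 [ 6.49999674e-01 -3.82280964e-05  2.22616802e-01] [[ 1.95404465e-05  9.99999997e-01  7.00145307e-05]
 [ 1.00000000e+00 -1.95387141e-05 -2.47441476e-05]
 [-2.47427795e-05  7.00150142e-05 -9.99999997e-01]]
```

View pics/scene0.png

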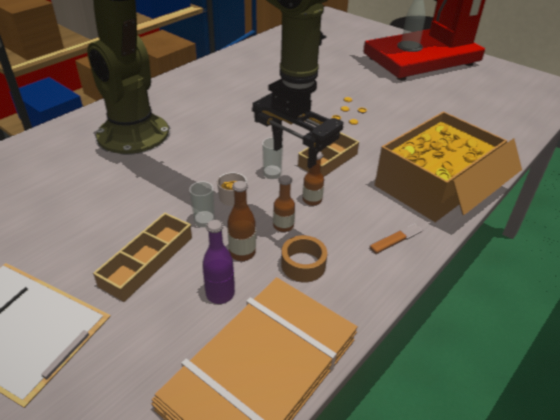

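View pics/side0.png

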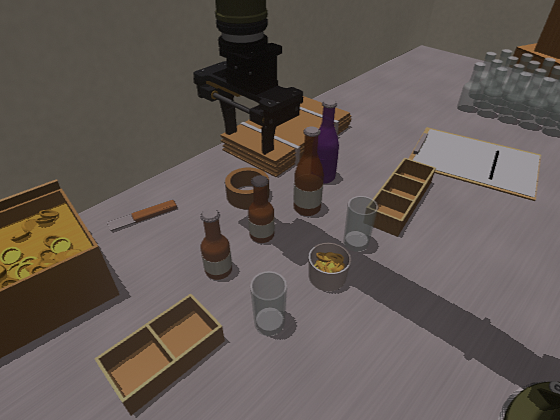

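The purple bottle is at scene (218,270) and side (327,148). The brown large bottle is at scene (242,225) and side (309,175). Only the brown one fits the description, so I'll enlarge that area, along with the cartons, to confirm and get their yaw.

Run:
```python
from h import *
from scipy.optimize import least_squares
C={k:vision.camera(k) for k in("scene","side")}
def tri(a,b):
    f=lambda p:np.r_[proj(C["scene"],p)-a,proj(C["side"],p)-b]
    r=least_squares(f,[.55,.1,.05]); return np.round(r.x,3),np.round(r.fun,1)
print("glass b mid",tri([272,157],[268,303]))
print("small b base-ish",tri([314,187],[216,247]))
def crop(k,x,y,w=100,h=75,s=4): return cv2.resize(C[k]["image"][y:y+h,x:x+w,::-1],(400,300),interpolation=cv2.INTER_CUBIC)
cv2.imwrite("pics/cart.png",np.vstack([np.hstack([crop("scene",94,205),crop("scene",285,115)]),np.hstack([crop("side",355,155),crop("side",90,290,140,105)])]))
cv2.imwrite("pics/bot.png",np.hstack([crop("scene",180,165,180,135),crop("side",250,115)]))
```

```text
glass b mid (array([0.462, 0.14 , 0.056]), array([ 0.4, -0. ,  0.2,  0. ]))
small b base-ish (array([0.626, 0.117, 0.052]), array([-0.1,  0. , -0. , -0. ]))
```

View pics/cart.png

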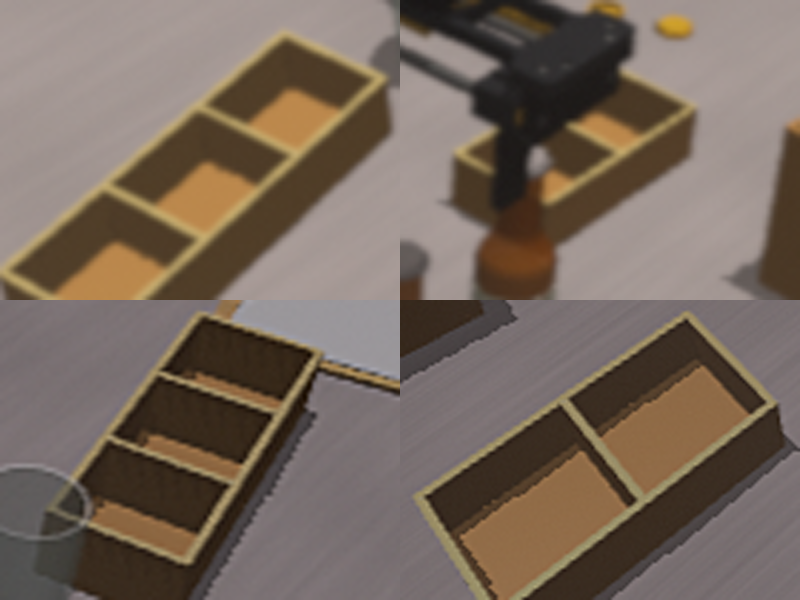

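View pics/bot.png

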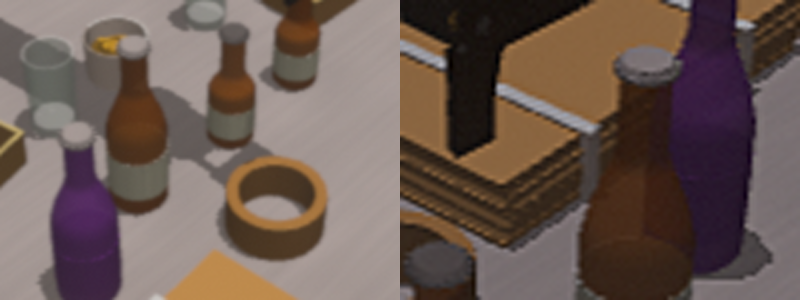

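```bash
cat >> h.py <<'E'
def unproj(c,uv,z):
    R=cv2.Rodrigues(np.array(c["rvec"],float))[0]; t=np.array(c["tvec"],float).ravel()
    d=R.T@np.array([(uv[0]-c["cx"])/c["fx"],(uv[1]-c["cy"])/c["fy"],1]); o=-R.T@t
    return o+d*(z-o[2])/d[2]
E
python3 - <<'E'
from h import *
C={k:vision.camera(k) for k in("scene","side")}
P={"3":[("scene",[(165.3,213.3),(190.8,224.3),(94.8,272.5)]),("side",[(405,158.8),(435.5,168),(402.5,220.75),(367.5,208.25)])],
"2":[("scene",[(358.75,141.75),(299.25,153.25)]),("side",[(190.5,295.3),(222,326),(96,358.3),(128,410),(147.75,325.7),(174,360)])]}
for n in P:
  for k,l in P[n]:
    for uv in l: print(n,k,np.round(unproj(C[k],uv,.045)[:2],3))
E
```

```text
3 scene [ 0.417 -0.202]
3 scene [ 0.493 -0.186]
3 scene [ 0.456 -0.425]
3 side [ 0.527 -0.413]
3 side [ 0.452 -0.428]
3 side [ 0.411 -0.203]
3 side [ 0.486 -0.186]
2 scene [0.586 0.382]
2 scene [0.495 0.218]
2 side [0.575 0.216]
2 side [0.49  0.217]
2 side [0.583 0.384]
2 side [0.482 0.389]
2 side [0.576 0.3  ]
2 side [0.497 0.304]
```

The crop confirms it: the brown large bottle (scene 242,225, world about 0.617,-0.138) is the one meant. The purple one (scene 218,270, world 0.665,-0.257) is the decoy and stays put. Both cartons are located too: three at about (0.472,-0.306) with yaw about 10°, two at about (0.536,0.302) with yaw about -3°.

I'll place the glasses first, starting with glass a.

play_rows(
  moves=[
    [-0.7,-1.2,0,0],
    [-1.6,-2.4,0,0],
    [-1.7,-2.5,0,0],
    [-1.7,-2.5,0,0],
    [-1.7,-2.5,0,0],
    [-1.7,-2.5,0,0],
    [-1.7,-2.5,0,0],
    [-1.2,-1.6,0,0],
    [-0.5,-0.7,0,0],
    [0,0,1,0],
    [0,0,2,0],
    [0,0,2,0],
    [0,0,1,0],
    [0,0,0,0],
    [0,0,0,0],
    [0,0,0,0],
  ],
  gripper=1,
)

```text
t: 2.33
position: [0.4671, -0.1247, 0.1633]
tool_rot: [[-0.001, 1.0, 0.001], [1.0, 0.001, -0.0], [-0.0, 0.001, -1.0]]
wrist_force: [0.4, -0.3, 0.9]
width: 0.0867
finger_force: 0.0
```

Run:
```python
from h import *
s=readout.get_state(); c=vision.camera("wrist"); cv2.imwrite("pics/w1.png",c["image"][:,:,::-1])
print(np.round(s["position"],4))
for n in ["glass_a_mid","carton_three"]: print([(np.round(d["at"],3),round(d["conf"],2)) for d in nets.place_of(c,n)])
c=vision.camera("scene")
for n in ["glass_a_mid","bottle_small_a_mid","carton_two"]: print([(np.round(d["at"],3),round(d["conf"],2)) for d in nets.place_of(c,n)])
```

```text
[ 0.4671 -0.1247  0.1633]
[(array([ 0.468, -0.122,  0.054]), 0.64)]
[(array([ 0.472, -0.31 , -0.001]), 0.88)]
[(array([ 0.468, -0.123,  0.053]), 0.67)]
[(array([ 0.626, -0.002,  0.076]), 0.72)]
[(array([0.54 , 0.308, 0.001]), 0.64), (array([ 0.473, -0.306,  0.   ]), 0.5)]
```

View pics/w1.png

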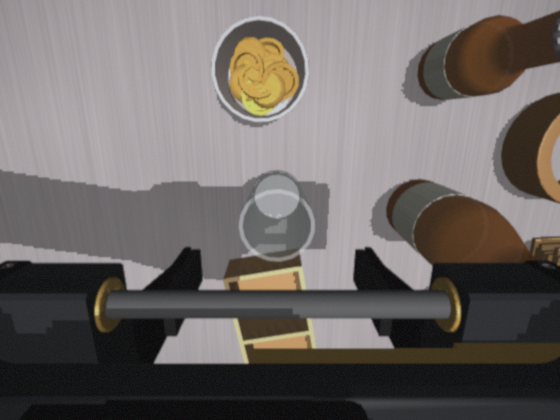

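The wrist view shows glass a centred between the fingers at (278,225), with the tub at (260,70). Descend and grip.

play_rows(
  moves=[
    [0.1,0,1,0],
    [0,0,1.5,0],
    [0,0,1.5,0],
    [0,0,1.5,0],
    [0,0,1.5,0],
    [0,0,1.2,0],
    [0,0,0.8,0],
    [0,0,0.5,0],
    [0,0,0.2,0],
    [0,0,0,0],
    [0,0,0,0],
  ],
  gripper=1,
)

```text
t: 3.6
position: [0.4665, -0.1241, 0.0661]
tool_rot: [[-0.0, 1.0, 0.001], [1.0, 0.0, -0.0], [-0.0, 0.001, -1.0]]
wrist_force: [0.6, 0.3, -0.7]
width: 0.0872
finger_force: 0.0
```

play_rows(
  moves=[
    [0,0,0,0],
    [0,0,0,0],
    [0,0,0,0],
    [0,0,0,0],
    [0,0,0,0],
    [0,0,0,0],
    [0,0,0,0],
    [0,0,0,0],
    [0,0,0,0],
    [0,0,0,0],
  ],
  gripper=0,
)

```text
t: 4.43
position: [0.4662, -0.1241, 0.0657]
tool_rot: [[0.0, 1.0, 0.0], [1.0, -0.0, -0.0], [-0.0, 0.0, -1.0]]
wrist_force: [0.1, 0.4, 1.6]
width: 0.0571
finger_force: 30.0
```

play_rows(
  moves=[
    [0,0,-0.7,0],
    [0,0,-1.5,0],
    [0,0,-2,0],
    [0,0,-2,0],
    [0,0,-1.3,0],
    [-0.8,0,-0.5,0],
    [-1.7,0.1,0,0],
    [-2.3,0.1,0,0],
    [-2.5,0.1,0,0],
    [-2.7,0.1,0,0],
    [-2.7,0.1,0,0],
    [-2.4,0.1,0,0],
    [-1.8,0,0,0],
    [-1,0,0,0],
    [-0.4,0,0,-2],
    [0,0,0,-3],
    [0,0,0,-3],
    [0,0,0,-2],
    [0,0,0,0],
    [0,0,0,0],
  ],
)

```text
t: 6.1
position: [0.4716, -0.3066, 0.1451]
tool_rot: [[-0.173, 0.985, -0.001], [0.985, 0.173, 0.001], [0.001, -0.001, -1.0]]
wrist_force: [-0.3, 0.0, -2.5]
width: 0.057
finger_force: 30.0
```

Run:
```python
from h import *
s=readout.get_state(); c=vision.camera("wrist"); cv2.imwrite("pics/w2.png",c["image"][:,:,::-1])
print(np.round(s["position"],4))
for n in ["glass_a_mid","carton_three"]: print([(np.round(d["at"],3),round(d["conf"],2)) for d in nets.place_of(c,n)])
```

```text
[ 0.4716 -0.3066  0.1451]
[(array([ 0.471, -0.303,  0.134]), 0.98)]
[(array([ 0.473, -0.308,  0.   ]), 0.73)]
```

View pics/w2.png

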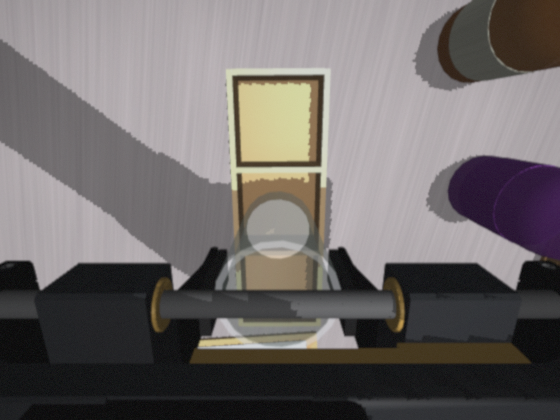

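The carton lies square to the tool (edges at columns 232 and 328) and the glass is over the middle compartment. Lower it.

play_rows(
  moves=[
    [-0.1,0,0.7,0],
    [0,0,1,0],
    [0,0,1,0],
    [0,0,1,0],
    [0,0,1,0],
    [0,0,0.8,0],
    [0,0,0.6,0],
    [0,0,0.4,0],
    [0,0,0.3,0],
    [0,0,0.2,0],
    [0,0,0.2,0],
    [0,0,0.1,0],
    [0,0,0.1,0],
    [0,0,0,0],
    [0,0,0,0],
  ],
)

```text
t: 7.5
position: [0.4723, -0.3081, 0.0718]
tool_rot: [[-0.174, 0.985, 0.0], [0.985, 0.174, -0.0], [-0.0, 0.0, -1.0]]
wrist_force: [-0.2, 0.8, -1.1]
width: 0.0574
finger_force: 30.0
```

play_rows(
  moves=[
    [0,0,0.1,0],
    [0,0,0.1,0],
    [0,0,0,0],
    [0,0,0,0],
  ],
)

```text
t: 7.83
position: [0.4724, -0.3081, 0.0698]
tool_rot: [[-0.174, 0.985, 0.0], [0.985, 0.174, -0.0], [-0.0, 0.0, -1.0]]
wrist_force: [0.1, 0.0, -0.4]
width: 0.057
finger_force: 30.0
```

play_rows(
  moves=[
    [0,0,0,0],
    [0,0,0,0],
    [0,0,0,0],
    [0,0,0,0],
    [0,0,0,0],
    [0,0,0,0],
    [0,0,-0.5,0],
    [0,0,-1,0],
    [0,0,-2,0],
    [0,0,-2.5,0],
    [0,0,-2.5,0],
    [0,0,-2,3],
    [0,0,-1,4],
    [0,0,0,3],
    [0,0,0,0],
  ],
  gripper=1,
)

```text
t: 9.08
position: [0.473, -0.3085, 0.1868]
tool_rot: [[0.001, 1.0, 0.003], [1.0, -0.001, -0.002], [-0.002, 0.003, -1.0]]
wrist_force: [-0.2, 0.5, 0.1]
width: 0.0871
finger_force: 0.0
```

play_rows(
  moves=[
    [1,0,0,0],
    [2,0,0,0],
    [3,0,0,0],
    [3,0,0,0],
    [3,0,0,0],
    [3,0,0,0],
    [3,0,0,0],
    [3,0,0,0],
    [3,0,0,0],
    [3,-0.2,0,0],
    [3,-0.2,0,0],
    [3,-0.2,0,0],
    [3,-0.2,0,0],
    [3,-0.2,0,0],
    [2.8,0,0,0],
    [1.8,0,0,0],
    [0.8,0,0,0],
    [0,0,0,0],
    [0,0,0,0],
    [0,0,0,0],
  ],
)

```text
t: 10.75
position: [0.4622, 0.1343, 0.1843]
tool_rot: [[0.002, 1.0, -0.0], [1.0, -0.002, -0.001], [-0.001, -0.0, -1.0]]
wrist_force: [0.3, 0.8, 0.6]
width: 0.0871
finger_force: 0.0
```

Run:
```python
from h import *
s=readout.get_state(); c=vision.camera("wrist"); cv2.imwrite("pics/w3.png",c["image"][:,:,::-1])
print(np.round(s["position"],4))
for n in ["glass_a_mid","carton_two","bottle_small_a_mid"]: print([(np.round(d["at"],3),round(d["conf"],2)) for d in nets.place_of(c,n)])
c=vision.camera("side");cv2.imwrite("pics/s3.png",c["image"][:,:,::-1])
for n in ["glass_a_mid","bottle_small_a_mid","bottle_large_mid"]: print([(np.round(d["at"],3),round(d["conf"],2)) for d in nets.place_of(c,n)])
```

```text
[0.4622 0.1343 0.1843]
[]
[(array([ 0.538,  0.303, -0.001]), 0.97)]
[]
[(array([ 0.471, -0.305,  0.055]), 0.68)]
[(array([0.63 , 0.002, 0.076]), 0.95), (array([0.537, 0.305, 0.   ]), 0.41), (array([ 0.452, -0.012,  0.025]), 0.32)]
[(array([ 0.619, -0.14 ,  0.106]), 0.92), (array([ 0.665, -0.258,  0.104]), 0.63)]
```

View pics/s3.png

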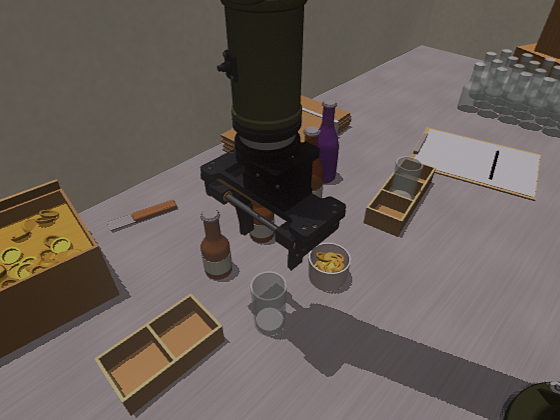

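Glass a stands in the middle compartment (side 405,178). The net missed glass b, so I'll check the wrist view.

View pics/w3.png

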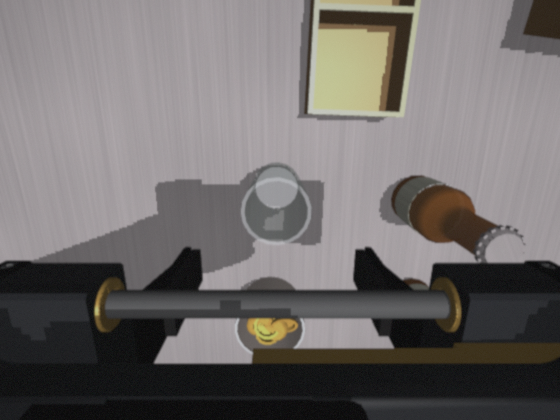

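```bash
cat >> h.py <<'E'
def wray(uv,z,c=None,s=None):
    s=s or readout.get_state(); c=c or vision.camera("wrist"); T=np.array(c["T_tool_cam"]); R=np.array(s["tool_rot"])
    d=R@T[:3,:3]@np.array([(uv[0]-c["cx"])/c["fx"],(uv[1]-c["cy"])/c["fy"],1]); o=np.array(s["position"])+R@T[:3,3]
    return np.round(o+d*(z-o[2])/d[2],4)
E
python3 -c "
from h import *
c=vision.camera('side')
for uv,z in [((268,283),.105),((269,321),.006),((216,271),.008),((210,216),.15)]: print(uv,np.round(unproj(c,uv,z),3))"
```

```text
(268, 283) [0.463 0.138 0.105]
(269, 321) [0.46  0.141 0.006]
(216, 271) [0.612 0.134 0.008]
(210, 216) [0.61 0.13 0.15]
```

```bash
python3 -c "
from h import *
for uv,z in [((276,211),.105),((277,187),.004),((501,245),.15),((311,114),.045),((404,116),.045),((418,9),.045),((313,9),.045)]: print(uv,wray(uv,z))"
```

```text
(276, 211) [0.4604 0.1434 0.105 ]
(277, 187) [0.4612 0.1413 0.004 ]
(501, 245) [0.613  0.1328 0.15  ]
(311, 114) [0.4924 0.2187 0.045 ]
(404, 116) [0.5781 0.2169 0.045 ]
(418, 9) [0.5797 0.3029 0.045 ]
(313, 9) [0.4914 0.3029 0.045 ]
```

Wrist view: glass b's rim is at (276,211), which puts it at (0.461,0.141). Small bottle b's cap is at (501,245), so (0.613,0.132).

play_rows(
  moves=[
    [0.4,-0.1,1,0],
    [0.3,0,1.8,0],
    [0,0,2,0],
    [0,0,2,0],
    [0,0,1.8,0],
    [0,0,1.4,0],
    [0,0,1,0],
    [0,0,0.6,0],
    [0,0,0.2,0],
    [0,0,0,0],
    [0,0,0,0],
  ],
  gripper=1,
)

```text
t: 12.47
position: [0.4618, 0.1432, 0.0672]
tool_rot: [[-0.0, 1.0, 0.001], [1.0, 0.0, 0.0], [0.0, 0.001, -1.0]]
wrist_force: [-0.1, 0.7, -0.2]
width: 0.087
finger_force: 0.0
```

play_rows(
  moves=[
    [0,0,0,0],
    [0,0,0,0],
    [0,0,0,0],
    [0,0,0,0],
    [0,0,0,0],
    [0,0,0,0],
    [0,0,0,0],
    [0,0,0,0],
    [0,0,0,0],
    [0,0,0,0],
  ],
  gripper=0,
)

```text
t: 13.3
position: [0.4612, 0.1431, 0.0667]
tool_rot: [[-0.0, 1.0, 0.0], [1.0, 0.0, 0.0], [0.0, 0.0, -1.0]]
wrist_force: [-0.3, 0.9, 3.2]
width: 0.0562
finger_force: 32.3
```

play_rows(
  moves=[
    [0,0,-0.7,0],
    [0,0,-1.5,0],
    [0,0,-2,0],
    [0,0,-2,0],
    [0,0,-1.3,0],
    [0.8,0.3,-0.5,0],
    [1.7,0.7,0,0],
    [2.4,0.9,0,0],
    [2.8,1.1,0,0],
    [3,1.2,0,0],
    [3,1.2,0,0],
    [2.7,1,0,0],
    [2.1,0.8,0,0],
    [1.3,0.4,0,0],
    [0.6,0.2,0,1],
    [0,0,0,1],
    [0,0,0,0],
    [0,0,0,0],
    [0,0,0,0],
  ],
)

```text
t: 14.88
position: [0.5394, 0.3455, 0.1465]
tool_rot: [[0.037, 0.999, 0.0], [0.999, -0.037, -0.001], [-0.001, 0.0, -1.0]]
wrist_force: [0.2, -0.3, -1.3]
width: 0.056
finger_force: 32.3
```

Run:
```python
from h import *
s=readout.get_state(); c=vision.camera("wrist")
print(np.round(s["position"],4))
for n in ["glass_a_mid","carton_two"]: print([(np.round(d["at"],3),round(d["conf"],2)) for d in nets.place_of(c,n)])
c=vision.camera("side")
for n in ["glass_a_mid"]: print([(np.round(d["at"],3),round(d["conf"],2)) for d in nets.place_of(c,n)])
```

```text
[0.5394 0.3455 0.1465]
[]
[]
[(array([ 0.475, -0.308,  0.058]), 0.82)]
```

play_rows(
  moves=[
    [0.1,0,0.7,0],
    [0,0,1,0],
    [0,0,1,0],
    [0,0,1,0],
    [0,0,1,0],
    [0,0,0.8,0],
    [0,0,0.6,0],
    [0,0,0.4,0],
    [0,0,0.3,0],
    [0,0,0.2,0],
    [0,0,0.2,0],
    [0,0,0.2,0],
    [0,0,0.2,0],
    [0,0,0,0],
    [0,0,0,0],
  ],
)

```text
t: 16.38
position: [0.5394, 0.3481, 0.0708]
tool_rot: [[0.035, 0.999, 0.001], [0.999, -0.035, 0.0], [0.0, 0.001, -1.0]]
wrist_force: [-0.3, 0.1, -0.1]
width: 0.0561
finger_force: 32.3
```

play_rows(
  moves=[
    [0,0,0,0],
    [0,0,0,0],
    [0,0,0,0],
    [0,0,0,0],
    [0,0,0,0],
    [0,0,0,0],
    [0,0,-0.5,0],
    [0,0,-1,0],
    [0,0,-2,0],
    [0,0,-2.5,0],
    [0,0,-2.5,0],
    [0,0,-2.5,0],
    [0,0,-2.5,0],
    [0,0,-2,-1],
    [0,0,-1,-1],
    [0,0,-0.5,0],
    [0,0,0,0],
    [0,0,0,0],
  ],
  gripper=1,
)

```text
t: 17.88
position: [0.5389, 0.3477, 0.2396]
tool_rot: [[0.0, 1.0, -0.001], [1.0, -0.0, -0.001], [-0.001, -0.001, -1.0]]
wrist_force: [0.4, 0.2, -0.2]
width: 0.0871
finger_force: 0.0
```

play_rows(
  moves=[
    [-1,0.2,0,0],
    [-2,0.4,0,0],
    [-3,0.5,0,0],
    [-3,0.5,0,0],
    [-3,0.5,0,0],
    [-3,0.5,0,0],
    [-3,0.5,0,0],
    [-3,0.5,0,0],
    [-3,0.5,0,0],
    [-3,0.5,0,0],
    [-3,0.5,0,0],
    [-3,0.5,0,0],
    [-3,0.5,0,0],
    [-2.5,0.5,0,0],
    [-1.5,0.4,0,0],
    [-0.6,0.2,0,0],
    [0,0,0,0],
    [0,0,0,0],
    [0,0,0,0],
  ],
)

```text
t: 19.47
position: [0.6109, -0.0559, 0.2401]
tool_rot: [[-0.002, 1.0, -0.001], [1.0, 0.002, 0.001], [0.001, -0.001, -1.0]]
wrist_force: [-0.2, -0.2, 0.1]
width: 0.0869
finger_force: 0.0
```

Run:
```python
from h import *
s=readout.get_state(); c=vision.camera("wrist"); a=c["image"][:,:,::-1]
print(np.round(s["position"],4))
for n in ["bottle_large_mid","bottle_small_a_mid"]: print([(np.round(d["at"],3),round(d["conf"],2)) for d in nets.place_of(c,n)])
c=vision.camera("side");b=c["image"][:,:,::-1]
cv2.imwrite("pics/m4.png",np.hstack([cv2.resize(a,(400,300)),cv2.resize(b,(400,300))]))
for n in ["glass_a_mid"]: print([(np.round(d["at"],3),round(d["conf"],2)) for d in nets.place_of(c,n)])
```

```text
[ 0.6109 -0.0559  0.2401]
[(array([ 0.616, -0.137,  0.101]), 0.92)]
[(array([ 0.631, -0.002,  0.077]), 0.63)]
[(array([ 0.474, -0.306,  0.058]), 0.91)]
```

View pics/m4.png

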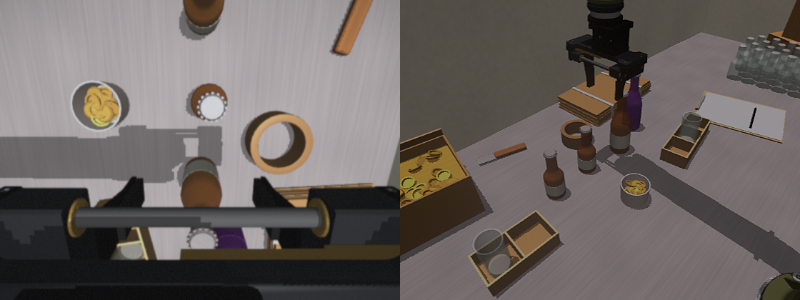

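Glass b stands in the far compartment of carton two. The wrist view shows the brown large bottle just short of the fingers, at (0.617,-0.138), with the purple one beyond it. Go on and grip the brown one.

play_rows(
  moves=[
    [-0.8,0.1,0,0],
    [-1.6,0.1,0,0],
    [-2,0.2,0,0],
    [-2,0.1,0,0],
    [-1.2,0.1,0,0],
    [-0.6,0,0.5,0],
    [0,0,1,0],
    [0,0,1.5,0],
    [0,0,1.6,0],
    [0,0,1.5,0],
    [0,0,1.2,0],
    [0,0,0.7,0],
    [0,0,0.4,0],
    [0,0,0,0],
    [0,0,0,0],
  ],
  gripper=1,
)

```text
t: 20.97
position: [0.6176, -0.1398, 0.157]
tool_rot: [[-0.0, 1.0, 0.001], [1.0, 0.0, -0.0], [-0.0, 0.001, -1.0]]
wrist_force: [-0.2, -0.2, 1.1]
width: 0.087
finger_force: 0.0
```

play_rows(
  moves=[
    [0,0,0,0],
    [0,0,0,0],
    [0,0,0,0],
    [0,0,0,0],
    [0,0,0,0],
    [0,0,0,0],
    [0,0,0,0],
    [0,0,0,0],
    [0,0,0,0],
    [0,0,0,0],
    [0,0,0,0],
    [0,0,0,0],
  ],
  gripper=0,
)

```text
t: 21.97
position: [0.617, -0.1401, 0.1566]
tool_rot: [[0.0, 1.0, -0.0], [1.0, -0.0, -0.0], [-0.0, -0.0, -1.0]]
wrist_force: [-1.0, 0.3, -0.1]
width: 0.0291
finger_force: 30.0
```

play_rows(
  moves=[
    [0,0,-0.4,0],
    [0,0,-0.9,0],
    [0,0,-1.4,0],
    [0,0,-1.9,0],
    [0,0,-2.2,0],
    [0,0,-2.2,0],
    [0,0,-2.2,0],
    [0,0,-2.2,0],
    [0,0,-1.8,0],
    [0,0,-1.2,0],
    [0,0,-0.6,0],
    [0,0,0,0],
    [0,0,0,0],
  ],
)

```text
t: 23.05
position: [0.6169, -0.1399, 0.3256]
tool_rot: [[-0.0, 1.0, -0.001], [1.0, 0.0, 0.0], [0.0, -0.001, -1.0]]
wrist_force: [0.3, 0.2, -5.1]
width: 0.0297
finger_force: 30.0
```

play_rows(
  moves=[
    [0.5,-0.1,0,0],
    [1,-0.2,0,0],
    [1.5,-0.3,0,0],
    [2,-0.4,0,0],
    [2.3,-0.5,0,0],
    [2.5,-0.5,0,0],
    [2.5,-0.5,0,0],
    [2.5,-0.5,0,0],
    [2.5,-0.5,0,0],
    [2.5,-0.5,0,0],
    [2.5,-0.5,0,0],
    [2.5,-0.5,0,0],
    [2.5,-0.5,0,0],
    [2.5,-0.5,0,0],
    [2.5,-0.5,0,0],
    [2.3,-0.5,0,0],
    [2,-0.5,0,0],
    [1.5,-0.5,0,0],
    [1,-0.2,0,0],
    [0.5,0,0,0],
  ],
)

```text
t: 24.72
position: [0.5331, 0.2593, 0.3265]
tool_rot: [[-0.005, 1.0, -0.001], [1.0, 0.005, 0.001], [0.001, -0.001, -1.0]]
wrist_force: [-0.0, 1.3, -5.4]
width: 0.0294
finger_force: 30.0
```

play_rows(
  moves=[
    [0,0,0,1],
    [0,0,0,1],
    [0,0,0,0],
    [0,0,0,0],
  ],
)

```text
t: 25.05
position: [0.5359, 0.2543, 0.3265]
tool_rot: [[0.038, 0.999, 0.0], [0.999, -0.038, -0.001], [-0.001, 0.0, -1.0]]
wrist_force: [0.2, -1.3, -5.0]
width: 0.0297
finger_force: 30.0
```

play_rows(
  moves=[
    [0.4,0,0,0],
    [0.4,0,0,0],
    [0,0,0,0],
    [0,0,0,0],
    [0,0,0,0],
  ],
)

```text
t: 25.47
position: [0.5355, 0.2642, 0.3266]
tool_rot: [[0.035, 0.999, 0.0], [0.999, -0.035, 0.0], [0.0, 0.0, -1.0]]
wrist_force: [0.7, -0.2, -5.3]
width: 0.0298
finger_force: 30.0
```

Run:
```python
from h import *
s=readout.get_state(); c=vision.camera("scene"); a=c["image"][:,:,::-1]
print(np.round(s["position"],4))
for n in ["bottle_large_mid"]: print([(np.round(d["at"],3),round(d["conf"],2)) for d in nets.place_of(c,n)])
c=vision.camera("side");b=c["image"][:,:,::-1]
cv2.imwrite("pics/m5.png",np.hstack([cv2.resize(a[50:260,180:460],(400,300)),cv2.resize(b[150:,50:330],(400,386))[:300]]))
for n in ["glass_a_mid","bottle_large_mid"]: print([(np.round(d["at"],3),round(d["conf"],2)) for d in nets.place_of(c,n)])
```

```text
[0.5355 0.2642 0.3266]
[(array([0.535, 0.267, 0.273]), 0.95), (array([ 0.664, -0.258,  0.1  ]), 0.72)]
[(array([ 0.474, -0.306,  0.054]), 0.96)]
[(array([0.54 , 0.262, 0.274]), 0.81), (array([ 0.666, -0.259,  0.103]), 0.6), (array([ 0.748, -0.073,  0.022]), 0.26)]
```

View pics/m5.png

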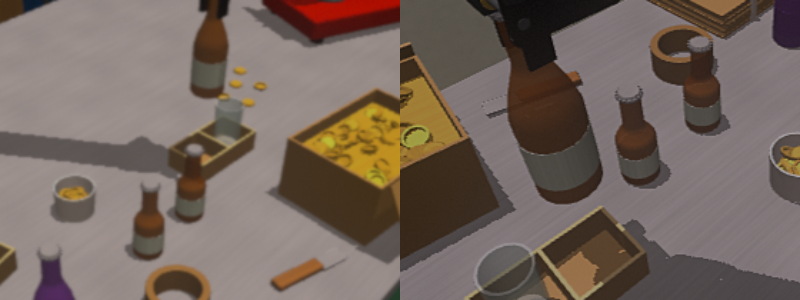

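Nets put the bottle's mid-point right under the tool, so it hangs upright over the free compartment. Lower it.

play_rows(
  moves=[
    [-0.2,0,0.4,0],
    [0,0,0.8,0],
    [0,0,1.2,0],
    [0,0,1.5,0],
    [0,0,1.5,0],
    [0,0,1.5,0],
    [0,0,1.5,0],
    [0,0,1.5,0],
    [0,0,1.5,0],
    [0,0,1.2,0],
    [0,0,1,0],
    [0,0,0.8,0],
    [0,0,0.6,0],
    [0,0,0.4,0],
    [0,0,0.3,0],
    [0,0,0.2,0],
    [0,0,0.2,0],
    [0,0,0.2,0],
    [0,0,0,0],
    [0,0,0,0],
  ],
)

```text
t: 27.38
position: [0.5355, 0.2621, 0.1637]
tool_rot: [[0.035, 0.999, 0.0], [0.999, -0.035, 0.0], [0.0, 0.0, -1.0]]
wrist_force: [0.2, 0.3, -4.2]
width: 0.0292
finger_force: 30.0
```

play_rows(
  moves=[
    [0,0,0.1,0],
    [0,0,0.1,0],
    [0,0,0.1,0],
    [0,0,0,0],
    [0,0,0,0],
  ],
)

```text
t: 27.8
position: [0.5355, 0.2621, 0.1606]
tool_rot: [[0.035, 0.999, 0.0], [0.999, -0.035, 0.0], [0.0, 0.0, -1.0]]
wrist_force: [0.3, 0.5, -4.9]
width: 0.0293
finger_force: 30.0
```

play_rows(
  moves=[
    [0,0,0.1,0],
    [0,0,0.1,0],
    [0,0,0,0],
    [0,0,0,0],
  ],
)

```text
t: 28.13
position: [0.5361, 0.2629, 0.1605]
tool_rot: [[0.035, 0.999, 0.003], [0.999, -0.035, 0.001], [0.002, 0.003, -1.0]]
wrist_force: [-2.0, 0.7, 5.6]
width: 0.0296
finger_force: 30.0
```

Contact with the floor (the force has reversed). Release and rise.

play_rows(
  moves=[
    [0,0,0,0],
    [0,0,0,0],
    [0,0,0,0],
    [0,0,0,0],
    [0,0,0,0],
    [0,0,0,0],
    [0,0,0,0],
    [0,0,0,0],
    [0,0,-0.5,0],
    [0,0,-1,0],
    [0,0,-1.5,0],
    [0,0,-2,0],
    [0,0,-2,-1],
    [0,0,-1,-1],
    [0,0,-0.3,0],
    [0,0,0,0],
    [0,0,0,0],
  ],
  gripper=1,
)

```text
t: 29.55
position: [0.5351, 0.2618, 0.2408]
tool_rot: [[0.0, 1.0, -0.001], [1.0, -0.0, -0.001], [-0.001, -0.001, -1.0]]
wrist_force: [-0.2, 0.1, -0.2]
width: 0.0868
finger_force: 0.0
```

play_rows(
  moves=[
    [-1,0.3,0,0],
    [-2,0.7,0,0],
    [-3,1.1,0,0],
    [-3,1.1,0,0],
    [-3,1.1,0,0],
    [-3,1.1,0,0],
    [-3,1.1,0,0],
    [-3,1.1,0,0],
    [-2.7,0.9,0,0],
    [-1.7,0.6,0,0],
    [-0.8,0.2,0,0],
    [0,0,0,0],
    [0,0,0.5,0],
    [0,0,1,0],
    [0,0,1,0],
    [0,0,0.5,0],
    [0,0,0,0],
    [0,0,0,0],
  ],
)

```text
t: 31.05
position: [0.6279, 0.0007, 0.2108]
tool_rot: [[-0.001, 1.0, -0.001], [1.0, 0.001, 0.0], [0.0, -0.001, -1.0]]
wrist_force: [-0.3, 0.1, 0.5]
width: 0.0869
finger_force: 0.0
```

Run:
```python
from h import *
s=readout.get_state(); c=vision.camera("wrist")
print(np.round(s["position"],4))
for n in ["bottle_small_a_mid"]: print([(np.round(d["at"],3),round(d["conf"],2)) for d in nets.place_of(c,n)])
for k in("scene","side"):
  c=vision.camera(k)
  for n in ["glass_a_mid","bottle_large_mid","bottle_small_a_mid"]: print([(np.round(d["at"],3),round(d["conf"],2)) for d in nets.place_of(c,n)])
```

```text
[0.6279 0.0007 0.2108]
[(array([0.627, 0.   , 0.074]), 0.57)]
[(array([ 0.472, -0.311,  0.058]), 0.81)]
[(array([ 0.664, -0.259,  0.101]), 0.98), (array([0.536, 0.265, 0.109]), 0.62)]
[(array([0.627, 0.001, 0.074]), 0.72)]
[(array([ 0.472, -0.306,  0.058]), 0.68)]
[(array([0.536, 0.266, 0.108]), 0.7), (array([ 0.665, -0.262,  0.103]), 0.7)]
[(array([0.627, 0.002, 0.073]), 0.83), (array([0.534, 0.304, 0.003]), 0.31)]
```

Small bottle a is dead centre, and the large bottle is placed at (0.536,0.265,0.108). Descend 11 cm and grip.

play_rows(
  moves=[
    [0,0,0.8,0],
    [0,0,1.5,0],
    [0,0,1.8,0],
    [0,0,1.8,0],
    [0,0,1.8,0],
    [0,0,1.4,0],
    [0,0,1,0],
    [0,0,0.6,0],
    [0,0,0.3,0],
    [0,0,0,0],
    [0,0,0,0],
  ],
  gripper=1,
)

```text
t: 32.47
position: [0.6289, 0.0, 0.1022]
tool_rot: [[-0.0, 1.0, 0.001], [1.0, 0.0, 0.0], [0.0, 0.001, -1.0]]
wrist_force: [-0.1, 0.4, -0.1]
width: 0.0871
finger_force: 0.0
```

play_rows(
  moves=[
    [0,0,0,0],
    [0,0,0,0],
    [0,0,0,0],
    [0,0,0,0],
    [0,0,0,0],
    [0,0,0,0],
    [0,0,0,0],
    [0,0,0,0],
    [0,0,0,0],
    [0,0,0,0],
    [0,0,0,0],
    [0,0,0,0],
  ],
  gripper=0,
)

```text
t: 33.47
position: [0.6283, 0.0, 0.1015]
tool_rot: [[-0.0, 1.0, -0.0], [1.0, 0.0, -0.0], [-0.0, -0.0, -1.0]]
wrist_force: [-1.2, -0.2, 1.3]
width: 0.0298
finger_force: 30.0
```

play_rows(
  moves=[
    [0,0,-0.4,0],
    [0,0,-0.9,0],
    [0,0,-1.4,0],
    [0,0,-1.9,0],
    [0,0,-2.2,0],
    [0,0,-2.2,0],
    [0,0,-2,0],
    [0,0,-1.8,0],
    [0,0,-1.2,0],
    [0,0,-0.7,0],
    [0,0,-0.3,0],
    [0,0,0,0],
  ],
)

```text
t: 34.47
position: [0.6284, -0.0, 0.2516]
tool_rot: [[-0.0, 1.0, 0.0], [1.0, 0.0, -0.0], [-0.0, 0.0, -1.0]]
wrist_force: [0.5, -0.4, -3.6]
width: 0.0292
finger_force: 30.0
```

play_rows(
  moves=[
    [-0.5,-0.2,0,0],
    [-1,-0.4,0,0],
    [-1.5,-0.6,0,0],
    [-2,-0.7,0,0],
    [-2.4,-0.9,0,0],
    [-2.5,-0.95,0,0],
    [-2.5,-0.95,0,0],
    [-2.5,-0.95,0,0],
    [-2.5,-0.95,0,0],
    [-2.5,-0.95,0,0],
    [-2.5,-0.95,0,0],
    [-2.5,-0.95,0,0],
    [-2.5,-0.95,0,0],
    [-2.5,-0.95,0,0],
    [-2.5,-0.95,0,0],
    [-2.2,-0.8,0,0],
    [-1.7,-0.6,0,0],
    [-1.1,-0.4,0,0],
    [-0.6,-0.2,0,0],
    [-0.2,0,0,0],
  ],
)

```text
t: 36.13
position: [0.4842, -0.3831, 0.251]
tool_rot: [[0.002, 1.0, -0.001], [1.0, -0.002, 0.0], [0.0, -0.001, -1.0]]
wrist_force: [0.4, 0.1, -3.8]
width: 0.0297
finger_force: 30.0
```

play_rows(
  moves=[
    [0,0,0,-2],
    [0,0,0,-3],
    [0,0,0,-3],
    [0,0,0,-2],
    [0,0,0,0],
    [0,0,0,0],
    [0,0,0,0],
  ],
)

```text
t: 36.72
position: [0.4859, -0.3811, 0.2515]
tool_rot: [[-0.174, 0.985, 0.0], [0.985, 0.174, 0.0], [0.0, 0.0, -1.0]]
wrist_force: [0.2, 0.3, -2.3]
width: 0.0295
finger_force: 30.0
```

Run:
```python
from h import *
s=readout.get_state()
print(np.round(s["position"],4))
for k in("scene","side"):
  c=vision.camera(k)
  for n in ["carton_three","bottle_small_a_mid","glass_a_mid"]: print([(np.round(d["at"],3),round(d["conf"],2)) for d in nets.place_of(c,n)])
```

```text
[ 0.4859 -0.3811  0.2515]
[(array([ 0.474, -0.305, -0.   ]), 0.85), (array([ 0.746, -0.074,  0.022]), 0.7)]
[(array([ 0.486, -0.384,  0.226]), 0.72)]
[]
[(array([ 0.473, -0.309,  0.   ]), 0.91)]
[(array([ 0.485, -0.382,  0.224]), 0.65)]
[(array([ 0.47 , -0.306,  0.058]), 0.64)]
```

play_rows(
  moves=[
    [0,0,0.4,0],
    [0,0,0.8,0],
    [0,0,1.2,0],
    [0,0,1.5,0],
    [0,0,1.5,0],
    [0,0,1.5,0],
    [0,0,1.5,0],
    [0,0,1.5,0],
    [0,0,1.2,0],
    [0,0,1,0],
    [0,0,0.8,0],
    [0,0,0.6,0],
    [0,0,0.4,0],
    [0,0,0.2,0],
    [0,0,0.2,0],
    [0,0,0.1,0],
    [0,0,0.1,0],
    [0,0,0,0],
    [0,0,0,0],
  ],
)

```text
t: 38.7
position: [0.4856, -0.3821, 0.1069]
tool_rot: [[-0.174, 0.985, 0.0], [0.985, 0.174, -0.0], [-0.0, 0.0, -1.0]]
wrist_force: [-0.6, -0.2, -3.1]
width: 0.0297
finger_force: 30.0
```

play_rows(
  moves=[
    [0,0,0.1,0],
    [0,0,0.1,0],
    [0,0,0,0],
    [0,0,0,0],
  ],
)

```text
t: 39.03
position: [0.4858, -0.3825, 0.1055]
tool_rot: [[-0.173, 0.985, 0.001], [0.985, 0.173, -0.001], [-0.001, 0.001, -1.0]]
wrist_force: [-0.6, -0.4, 1.6]
width: 0.0296
finger_force: 30.0
```

play_rows(
  moves=[
    [0,0,0,0],
    [0,0,0,0],
    [0,0,0,0],
    [0,0,0,0],
    [0,0,0,0],
    [0,0,0,0],
    [0,0,0,0],
    [0,0,0,0],
    [0,0,-0.5,0],
    [0,0,-1,0],
    [0,0,-2,0],
    [0,0,-2.5,0],
    [0,0,-2.5,0],
    [0,0,-2.5,3],
    [0,0,-1.5,4],
    [0,0,-0.8,3],
    [0,0,-0.2,0],
    [0,0,0,0],
  ],
  gripper=1,
)

```text
t: 40.53
position: [0.4858, -0.3823, 0.2411]
tool_rot: [[-0.002, 1.0, 0.002], [1.0, 0.002, -0.001], [-0.001, 0.002, -1.0]]
wrist_force: [0.3, 0.2, -0.8]
width: 0.0872
finger_force: 0.0
```

play_rows(
  moves=[
    [1.5,0.4,0,0],
    [2.5,0.6,0,0],
    [3.2,0.8,0,0],
    [3.2,0.8,0,0],
    [3.2,0.8,0,0],
    [3.2,0.8,0,0],
    [3.2,0.8,0,0],
    [3.2,0.8,0,0],
    [3.2,0.8,0,0],
    [3.2,0.8,0,0],
    [3.2,0.8,0,0],
    [3.2,0.8,0,0],
    [3.2,0.8,0,0],
    [3.2,0.8,0,0],
    [3.2,0.8,0,0],
    [3,0.8,0,0],
    [1.9,0.4,0,0],
    [1,0.1,0,0],
    [0,0,0,0],
    [0,0,0,0],
  ],
)

```text
t: 42.2
position: [0.612, 0.132, 0.2389]
tool_rot: [[-0.001, 1.0, -0.001], [1.0, 0.001, -0.001], [-0.001, -0.001, -1.0]]
wrist_force: [-0.3, -0.4, 0.0]
width: 0.0873
finger_force: 0.0
```

Run:
```python
from h import *
s=readout.get_state(); c=vision.camera("wrist"); cv2.imwrite("pics/w6.png",c["image"][:,:,::-1])
print(np.round(s["position"],4))
for n in ["bottle_small_a_mid"]: print([(np.round(d["at"],3),round(d["conf"],2)) for d in nets.place_of(c,n)])
for k in("scene","side"):
  c=vision.camera(k)
  for n in ["bottle_small_a_mid","glass_a_mid"]: print([(np.round(d["at"],3),round(d["conf"],2)) for d in nets.place_of(c,n)])
```

```text
[0.612  0.132  0.2389]
[]
[(array([ 0.488, -0.383,  0.077]), 0.56)]
[(array([ 0.47 , -0.308,  0.059]), 0.66)]
[(array([ 0.481, -0.384,  0.077]), 0.67)]
[(array([ 0.473, -0.304,  0.058]), 0.95)]
```

View pics/w6.png

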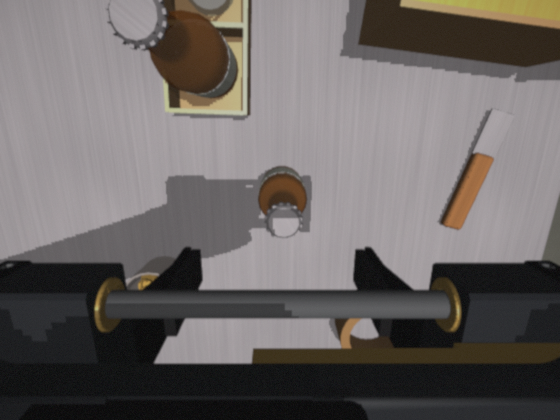

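```bash
python3 -c "
from h import *
print(wray((284,221),.15))"
```

```text
[0.6174 0.1277 0.15  ]
```

The cap is at (284,221), which gives (0.617,0.128). Adjust, descend and grip.

play_rows(
  moves=[
    [-0.2,0.2,0.8,0],
    [0,0.1,1.5,0],
    [0,0,2,0],
    [0,0,2,0],
    [0,0,2,0],
    [0,0,2,0],
    [0,0,1.4,0],
    [0,0,1,0],
    [0,0,0.7,0],
    [0,0,0.3,0],
    [0,0,0,0],
    [0,0,0,0],
  ],
  gripper=1,
)

```text
t: 43.65
position: [0.616, 0.1311, 0.1033]
tool_rot: [[-0.0, 1.0, 0.001], [1.0, 0.0, 0.0], [0.0, 0.001, -1.0]]
wrist_force: [0.6, 0.5, 0.8]
width: 0.0866
finger_force: 0.0
```

play_rows(
  moves=[
    [0,0,0,0],
    [0,0,0,0],
    [0,0,0,0],
    [0,0,0,0],
    [0,0,0,0],
    [0,0,0,0],
    [0,0,0,0],
    [0,0,0,0],
    [0,0,0,0],
    [0,0,0,0],
    [0,0,0,0],
    [0,0,0,0],
  ],
  gripper=0,
)

```text
t: 44.65
position: [0.6156, 0.131, 0.1026]
tool_rot: [[0.0, 1.0, 0.0], [1.0, -0.0, 0.0], [0.0, 0.0, -1.0]]
wrist_force: [1.1, -0.6, 0.1]
width: 0.0296
finger_force: 30.0
```

play_rows(
  moves=[
    [0,0,-0.4,0],
    [0,0,-0.9,0],
    [0,0,-1.4,0],
    [0,0,-1.9,0],
    [0,0,-2.2,0],
    [0,0,-1.9,0],
    [0,0,-1.6,0],
    [0,0,-1,0],
    [0,0,-0.5,0],
    [0,0,-0.2,0],
    [0,0,0,0],
  ],
)

```text
t: 45.57
position: [0.6151, 0.1309, 0.2222]
tool_rot: [[-0.0, 1.0, -0.001], [1.0, 0.0, -0.0], [-0.0, -0.001, -1.0]]
wrist_force: [-0.5, -0.2, -4.9]
width: 0.0294
finger_force: 30.0
```

play_rows(
  moves=[
    [-0.5,-0.2,0,0],
    [-1,-0.4,0,0],
    [-1.5,-0.6,0,0],
    [-2,-0.9,0,0],
    [-2.4,-1.1,0,0],
    [-2.5,-1.1,0,0],
    [-2.5,-1.1,0,0],
    [-2.5,-1.1,0,0],
    [-2.5,-1.1,0,0],
    [-2.5,-1.1,0,0],
    [-2.5,-1.1,0,0],
    [-2.5,-1.1,0,0],
    [-2.5,-1.1,0,0],
    [-2.5,-1.1,0,0],
    [-2.3,-1,0,0],
    [-1.8,-0.8,0,0],
    [-1.2,-0.5,0,0],
    [-0.7,-0.3,0,0],
    [-0.3,0,0,0],
    [0,0,0,0],
  ],
)

```text
t: 47.23
position: [0.458, -0.2314, 0.2222]
tool_rot: [[0.001, 1.0, -0.0], [1.0, -0.001, 0.0], [0.0, -0.0, -1.0]]
wrist_force: [0.2, 0.7, -3.6]
width: 0.0295
finger_force: 30.0
```

play_rows(
  moves=[
    [0,0,0,-2],
    [0,0,0,-3],
    [0,0,0,-3],
    [0,0,0,-2],
    [0,0,0,0],
    [0,0,0,0],
    [0,0,0,0],
  ],
)

```text
t: 47.82
position: [0.4588, -0.2302, 0.2225]
tool_rot: [[-0.174, 0.985, 0.0], [0.985, 0.174, 0.0], [0.0, 0.0, -1.0]]
wrist_force: [0.4, 0.0, -4.2]
width: 0.0297
finger_force: 30.0
```

Run:
```python
from h import *
s=readout.get_state()
print(np.round(s["position"],4))
for k in("scene","side"):
  c=vision.camera(k)
  for n in ["carton_three","bottle_small_a_mid","glass_a_mid"]: print([(np.round(d["at"],3),round(d["conf"],2)) for d in nets.place_of(c,n)])
```

```text
[ 0.4588 -0.2302  0.2225]
[(array([ 0.472, -0.306, -0.004]), 0.73), (array([ 0.745, -0.073,  0.025]), 0.36)]
[(array([ 0.485, -0.385,  0.08 ]), 0.64), (array([ 0.472, -0.306, -0.   ]), 0.18)]
[(array([ 0.471, -0.307,  0.054]), 0.74)]
[(array([ 0.472, -0.305, -0.001]), 0.72)]
[(array([ 0.485, -0.383,  0.081]), 0.86)]
[(array([ 0.471, -0.307,  0.056]), 0.63)]
```

play_rows(
  moves=[
    [0,0,0.4,0],
    [0,0,0.8,0],
    [0,0,1.2,0],
    [0,0,1.5,0],
    [0,0,1.5,0],
    [0,0,1.5,0],
    [0,0,1.2,0],
    [0,0,1,0],
    [0,0,0.8,0],
    [0,0,0.6,0],
    [0,0,0.3,0],
    [0,0,0.2,0],
    [0,0,0.2,0],
    [0,0,0.1,0],
    [0,0,0.1,0],
    [0,0,0,0],
    [0,0,0,0],
  ],
)

```text
t: 49.63
position: [0.4586, -0.2311, 0.1088]
tool_rot: [[-0.174, 0.985, 0.0], [0.985, 0.174, -0.0], [-0.0, 0.0, -1.0]]
wrist_force: [-0.1, -0.6, -3.8]
width: 0.0298
finger_force: 30.0
```

play_rows(
  moves=[
    [0,0,0.1,0],
    [0,0,0.1,0],
    [0,0,0,0],
    [0,0,0,0],
  ],
)

```text
t: 49.97
position: [0.4585, -0.231, 0.1066]
tool_rot: [[-0.174, 0.985, 0.0], [0.985, 0.174, -0.0], [-0.0, 0.0, -1.0]]
wrist_force: [1.1, -0.4, -4.2]
width: 0.0293
finger_force: 30.0
```

play_rows(
  moves=[
    [0,0,0.1,0],
    [0,0,0,0],
    [0,0,0,0],
  ],
)

```text
t: 50.22
position: [0.4592, -0.2312, 0.1064]
tool_rot: [[-0.174, 0.985, 0.002], [0.985, 0.174, -0.001], [-0.001, 0.002, -1.0]]
wrist_force: [-0.3, 0.7, 2.7]
width: 0.0293
finger_force: 30.0
```

Touching the floor. Release and go clear.

play_rows(
  moves=[
    [0,0,0,0],
    [0,0,0,0],
    [0,0,0,0],
    [0,0,0,0],
    [0,0,0,0],
    [0,0,0,0],
    [0,0,0,0],
    [0,0,0,0],
    [0,0,-0.5,0],
    [0,0,-1,0],
    [0,0,-2,0],
    [0,0,-2.5,0],
    [0,0,-2.5,0],
    [0,0,-2.5,0],
    [0,0,-1.5,0],
    [0,0,-0.8,0],
    [0,0,0,0],
    [0,0,0,0],
  ],
  gripper=1,
)

```text
t: 51.72
position: [0.4583, -0.231, 0.2386]
tool_rot: [[-0.174, 0.985, 0.0], [0.985, 0.174, -0.0], [-0.0, 0.0, -1.0]]
wrist_force: [0.8, -0.1, -0.6]
width: 0.0867
finger_force: 0.0
```

play_rows(
  moves=[
    [1,0,0,0],
    [2,0,0,0],
    [3,0,0,0],
    [3,0,0,0],
    [3,0,0,0],
    [3,0,0,0],
    [2,0,0,0],
    [1,0,0,0],
    [0,0,0,0],
    [0,0,0,0],
    [0,0,0,0],
  ],
)

```text
t: 52.63
position: [0.4271, -0.0552, 0.2381]
tool_rot: [[-0.172, 0.985, -0.001], [0.985, 0.172, -0.0], [-0.0, -0.001, -1.0]]
wrist_force: [0.9, 0.6, -0.3]
width: 0.0871
finger_force: 0.0
```

Run:
```python
from h import *
I=[]
for k in("scene","side"):
  c=vision.camera(k); I.append(c["image"][:,:,::-1])
  for n in names: print(n,[(np.round(d["at"],3),round(d["conf"],2)) for d in nets.place_of(c,n)])
cv2.imwrite("pics/end.png",np.vstack([np.hstack([cv2.resize(I[0][190:295,80:220],(400,300)),cv2.resize(I[0][90:195,270:410],(400,300))]),np.hstack([cv2.resize(I[1][120:240,330:490],(400,300)),cv2.resize(I[1][240:420,60:300],(400,300))])]))
```

```text
bottle_large_mid [(array([0.536, 0.264, 0.109]), 0.93), (array([ 0.662, -0.26 ,  0.1  ]), 0.74)]
bottle_small_a_mid [(array([ 0.487, -0.387,  0.079]), 0.78)]
glass_a_mid [(array([ 0.472, -0.309,  0.052]), 0.67)]
carton_three [(array([ 0.472, -0.304, -0.001]), 0.59)]
carton_two [(array([0.536, 0.304, 0.004]), 0.86)]
crown_tub_mid [(array([ 0.455, -0.006,  0.028]), 0.62), (array([ 0.745, -0.073,  0.025]), 0.43)]
tape_roll_mid [(array([ 0.749, -0.074,  0.021]), 0.67)]
bottle_large_mid [(array([0.538, 0.264, 0.109]), 0.8), (array([ 0.664, -0.26 ,  0.103]), 0.78)]
bottle_small_a_mid [(array([ 0.485, -0.38 ,  0.083]), 0.45)]
glass_a_mid [(array([ 0.47 , -0.306,  0.056]), 0.68)]
carton_three [(array([ 0.473, -0.309,  0.002]), 0.8)]
carton_two [(array([0.537, 0.301, 0.006]), 0.77)]
crown_tub_mid [(array([ 0.454, -0.012,  0.026]), 0.94)]
tape_roll_mid [(array([ 0.747, -0.071,  0.022]), 0.82)]
```

View pics/end.png

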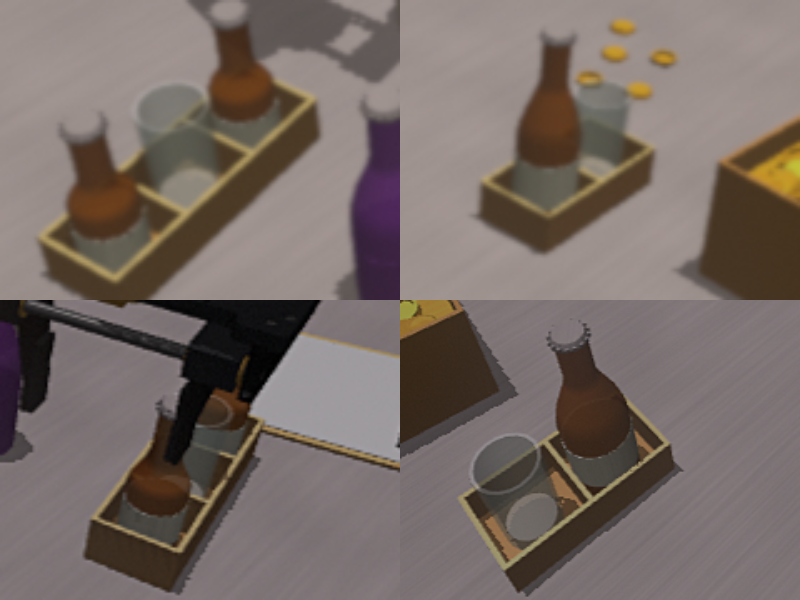

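All five pieces stand in the right compartments, in the middle and upright, and the tub and tape have not moved. Handing in.

```bash
python3 -c "
from station import bot
print(bot.hand_in())"
```

```text
the job is handed in; nothing more can be done
None
```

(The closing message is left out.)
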